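Hold the steriliser lid at its half-way vent mark

TASK

Fit the bayonet lid on the glass tool-steriliser canister: set it down gently with its two lugs through the collar's slots (at the white marks) until it is seated, then twist it clockwise against the spring only half-way, until its white lines meet the yellow vent marks, staying well short of the red lock marks. Do not bear on the canister with more than 40 N and do not knock the barber's things standing about. Finish while still gripping the lid and holding it steady, seated, at the yellow marks: the spring would turn it back if you let go.

Things in the scene. Friction and masses are not known exactly. Their poses are not given: they have to be found in the camera images.
- lid: Loose bayonet lid, aluminium plug, blue flange, about 0.18 kg, upright on the counter; a half turn about z gives the same lid. Origin: centre of the underside, z up. Plug 68 mm in diameter, z 0 to 15 mm; flange 98 mm in diameter, z 15 to 21 mm, with white lines on its rim on the +x and -x sides, above the two lugs; black bar handle 60 mm long (x), 14 mm thick (y), z 21 to 53 mm.
- lid_handle (a point): Point on the lid's axis inside the bar handle, 43 mm above the lid's underside and 10 mm below the handle's top: where to grip, with the fingers closing along the lid's y, across the 14 mm thickness; a grip of 40 N holds it against the spring.
- lid_lug (a point): Outer end of the brass lug at the foot of the plug on the lid's +x side, 43 mm from the axis, 3 mm above the underside; its twin is on the -x side. Each is 12 mm wide and 6 mm high (z 0 to 6 mm).
- canister: Glass canister with a dark steel collar, upright, fixed to the counter, yaw within 0.6 rad. Origin: centre of its underside, z up. Collar 124 mm in diameter. On its rim, each twice, half a turn apart: yellow (vent) marks on its +x and -x; white (slot) marks 0.6 rad counter-clockwise of yellow seen from above; red (lock) marks 0.6 rad clockwise of yellow.
- seat (a point): Centre of the mouth on the collar's flat top, 128 mm above the canister's underside. The lid's flange rests on it: a seated lid's origin is 113 mm above the canister's. Mouth 74 mm in diameter in a 6 mm thick lip; below the lip the lugs have 2.5 mm of free height.
- slot (a point): One of two facing slots in the lip for the lugs, at the white mark, 40 mm from the axis on the collar's top; 18 mm wide, reaching 46 mm from the axis. The lid goes in with its x axis +0.6 rad about z from the canister's x (or + pi), then turns clockwise 0.6 rad. A stop blocks turning it counter-clockwise.
- vent (a point): One of the two yellow vent marks, on the collar's top on the canister's +x side, 56 mm from the axis; the lid's white line must end here (or at its twin across the collar).
- catch (a joint): Sprung ring in the collar, pushed round by the lugs (rad): 0 at rest, grows as the lid turns clockwise. The lugs meet its pins after about 0.14 rad of free turn: about 0.46 with the lid at yellow, 1.06 at red (stop 1.08); above 0.8 it counts as gone into the lock. It resists with 0.04 N m at first, 0.13 N m at yellow, and turns a released lid back.
- brush: Bystander: shaving brush, wooden handle and pale head, standing upright, 46 mm in diameter, 108 mm high; origin at the centre of its foot.
- clipper: Bystander: brass hair clipper lying on the counter, about 170 x 44 x 36 mm, long side along its x; origin under its centre.
- spray: Bystander: glass bottle with black cap standing upright, 64 mm in diameter, 170 mm high; origin at the centre of its foot.
Things that resemble listed ones, but are neither listed nor needed, are in the scene too. There is more than one size of the lid; the job needs the smallest.

How it is judged (in metres and radians):
On the way, in this order (a step that is already met when the one before it is completed fails the run):
1. the lid is lifted clear of the counter (height (world z) of lid above 0.05 m and contact force between lid and the fingers above 1 N and horizontal distance between lid and canister above 0.02 m), for 0.1 s.
2. the lid is seated on the collar with its lugs through the slots, not yet turned (z of lid in the frame of canister between 0.108 and 0.1165 m and horizontal distance between lid and canister below 0.0055 m and angle between lid's own z axis and vertical below 0.08 rad and value of joint catch below 0.12 rad), for 0.1 s.
At the end, for the whole second after the job is handed in: The lid is seated in the collar (its underside 108 to 116.5 mm above the canister's, within 5.5 mm of its axis, tilted less than 0.08 rad), its white lines within 0.14 rad of the yellow marks, the sprung ring between 0.28 and 0.64 rad, the lid at rest and still held by the fingers (over 2 N) (z of lid in the frame of canister between 0.108 and 0.1165 m and horizontal distance between lid and canister below 0.0055 m and angle between lid's own z axis and vertical below 0.08 rad and angle between the x axis of lid and the x axis of canister, either way round below 0.14 rad and value of joint catch between 0.28 and 0.64 rad and contact force between lid and the fingers above 2 N and linear speed of lid below 0.02 m/s and angular speed of lid below 0.15 rad/s); the arm keeps its last pose, push and grip.
It fails at once if the lid is turned on into its lock (sprung ring beyond 0.8 rad) (value of joint catch above 0.8 rad).
It fails at once if the lid or the robot bears on the glass canister with more than 40 N (contact force between any of lid, the arm, the fingers and canister above 40 N).
It fails at once if a bystander is knocked over or shifted by more than 30 mm (distance of any of brush, clipper, spray from where it was at the start of the episode above 0.03 m or angle between any of brush, clipper, spray's own z axis and vertical above 0.5 rad).
It also fails if it takes over 48 s, if anything falls off the work surface, if the arm or the gripper's body presses on something with over 40 N, if the wrist force passes 120 N, or if a joint passes its speed limit or range.

ROBOT

A 6-joint arm with a two-finger parallel gripper is mounted at the origin on the work surface. World frame = base frame: x ahead of the robot, y to its left, z up, the work surface at z = 0. Lengths are in m, angles in degrees, forces in N, time in s.
With the tool pointing down it reaches from about 0.4 to 0.825 m from the base axis. Payload 7 kg.
Tool frame: the origin (TCP) lies midway between the tips of the shut fingers; the grasp point (between the pads) lies 19 mm behind it; z points along the fingers, y is the line along which they close (so a half turn about z gives the same grasp; the last joint's range is limited). The gripper opens to 88 mm and grips with 3 to 60 N. Pads are 19 mm wide; open, the fingers measure 130 mm over their backs; the gripper's body (78 mm by 193 mm) begins 47 mm behind the grasp point.
Start: joints at [-54.712, 20.546, 0.682, 0, -70.136, -16.507], TCP at [0.217, -0.639, 0.227] pointing down, gripper open.
Joint ranges: [-176.03, 176.03], [-82.01, 121.73], [-58.28, 71.71], [-173.87, 95.51], [-174.79, -0.11], [-173.66, 173.66]. Speed limits (degrees/s): [136.94, 136.94, 172.46, 180, 180, 180].

INTERFACE

Orientations are given as [roll, pitch, yaw] about the fixed x, y, z axes, in that order (R = Rz(yaw) Ry(pitch) Rx(roll)).
In Python, from plant import r gives the robot as it stands. The module is installed in compiled form; this text tells all that it offers.
- The arm moves only by the tool play_rows, never from a script. Its argument "rows" is a list of rows, each an object with "slide": the shift along the tool's x, y, z as a fraction of full scale, a list of three; "delta_rot": the turn, a rotation vector about the tool's x, y, z as a fraction of full scale, a list of three; "fingers": the opening, from -1 (shut) to 1 (fully open). In form: [{"slide": [x, y, z], "delta_rot": [rx, ry, rz], "fingers": fingers}, ...]. A call has 1 to 8 rows; each row shifts and turns the commanded pose from where the row before left it, along the tool's axes as they then stand; what a row does not reach is not made up. Full scale, the value 1, is 0.15 m for a shift and 0.08 rad for a turn. A row lasts 1/8 s, in which the tool goes at most 62.5 mm and 10.7 degrees, less where a joint would pass 70% of its speed; a pose out of reach is approached as far as the arm can. A call with a number of a shift or a turn outside -1 to 1 is refused whole. A call with a gripper value outside its range is refused whole. The fingers move at their own pace and stop on an object; "squeeze" is the grip in N (left out, the last holds). Time passes only in rows, so rows that do not move let the fingers close. It gives the time, the measured TCP pose, the force, the opening and the grip force at its end, in the units of the state.
- r.get_state(): the state, without advancing time (a new reading comes with each control period).
- r.capture(name): name is "scene" or "top"; returns a dict with "image" (480x640x3 uint8, blue, green, red), "fx", "fy", "cx", "cy" (pixels), "R" (3x3) and "t" (3): a world point X has camera coordinates R X + t. Camera axes: x right, y down, z forward; pixel columns grow to the right and rows downward; lengths in m; the calibration is good to about 2 mm. A picture is of the moment at which its call begins. There is no depth.
- r.close_job(): hands the job in; it is judged then, once.
The state is a dict: "time_s": time; "joints": joint angles; "qd": joint speeds; "joint_torque": joint torques, N m; "tcp_pos": TCP position; "eef_rot": TCP orientation; "contact_force": force on the tool from outside, world axes, zero at the start; "moment": the same for the moment, N m; "gripper_width": finger opening in m; "gripper_force": force on a finger pad.
Only numpy, scipy, OpenCV 4.12 (cv2) and the standard library are available. Lean on these libraries where they do the work, as an engineer would, in place of code of your own. Each camera call takes 0.05 s, during which the arm holds its last target. There are 200 camera calls.

## Working session

There is one attempt and no reset: what is moved stays moved. The work goes in short steps, Python scripts to look and compute and a tool call to move; the robot and the scene stay as the last step left them, time stands still between calls to the robot, and variables do not carry over. Pictures are saved under pics/ and viewed, at most 10 in all, crops included, and the job is handed in when it is done.

Besides the shell and the picture viewer there is one more tool, called after "Call:" as name(argument=value, ...), one argument or row to a line, values as JSON. play_rows: Moves the arm, as the interface text tells. Shift numbers are shares of 0.15 m and turn numbers shares of 0.08 rad, none past 1 either way. Its arguments: {"type":"object","properties":{"rows":{"type":"array"},"squeeze":{"type":"number"}},"required":["rows"]}

```bash
mkdir -p pics; python3 - <<'E'
from plant import r
import cv2,numpy as np,pickle
for n in("scene","top"):
    d=r.capture(n); cv2.imwrite(f"pics/{n}0.png",d["image"]); pickle.dump(d,open(n+".pkl","wb"))
    print(n,d["fx"],d["cx"],d["cy"],(-d["R"].T@d["t"]).round(3),d["R"].round(3).tolist())
s=r.get_state();print(s)
E
```

```text
scene 584.5359075734365 318.40440325380087 232.22621830312517 [ 1.013 -0.635  1.143] [[0.749, 0.662, -0.011], [0.53, -0.609, -0.591], [-0.398, 0.437, -0.807]]
top 485.760046601716 321.53797254614426 232.3814313338549 [ 0.377 -0.051  0.998] [[0.017, -1.0, 0.019], [-0.985, -0.02, -0.17], [0.171, -0.016, -0.985]]
{'time_s': 0.1, 'joints': array([-5.47118654e+01,  2.05873990e+01,  6.40340759e-01, -1.96157953e-02,
       -7.01359733e+01, -1.65068840e+01]), 'qd': array([ 0.09781481, -0.27329531,  0.16659184,  0.06864644,  0.00217884,
       -0.03169351]), 'joint_torque': array([-5.59265245e-04, -5.84160304e+01,  2.93756837e+01,  7.01569989e+00,
        1.01481011e-02, -5.17498586e-05]), 'tcp_pos': array([ 0.21716807, -0.63865424,  0.22571971]), 'eef_rot': array([ 1.79915151e+02, -5.91301619e-03, -1.61225424e+02]), 'contact_force': array([ 0.27879961, -0.63109307,  0.21483993]), 'moment': array([ 0.01058624, -0.06071024, -0.00604283]), 'gripper_force': 0.0, 'gripper_width': 0.08759781054543414}
```

View pics/scene0.png

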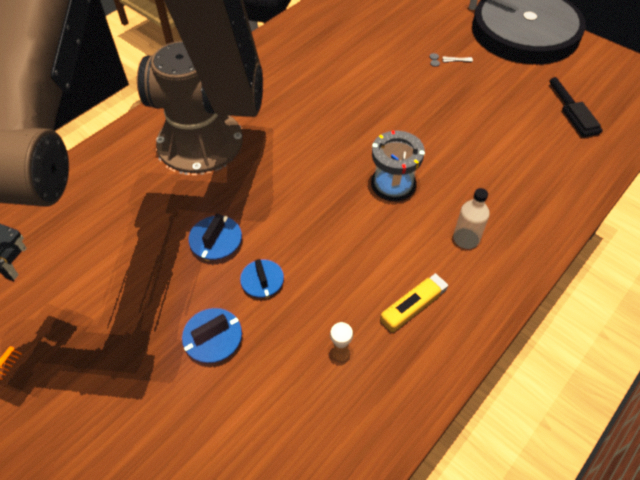

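View pics/top0.png

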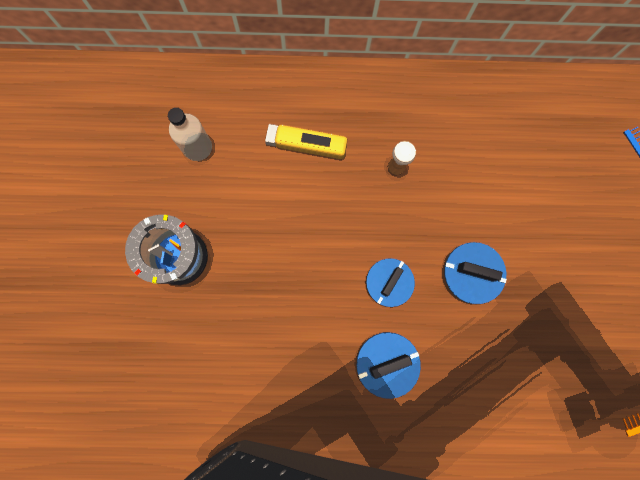

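Scene picture: three blue lids at (215,238), (262,279), (212,335); canister at (397,153). In the top view the lids are at (390,282), (475,272) and (388,365), and the one at (390,282) is plainly the smallest. The canister collar is at (161,250), with yellow marks at (165,217) and (155,280), white at (147,221) and (174,276), red at (182,224) and (137,271). Next: a close crop, then measuring.

```bash
cat > h.py <<'E'
import cv2,numpy as np
def ray(d,uv,z):
    u,v=uv; c=-d["R"].T@d["t"]
    w=d["R"].T@np.array([(u-d["cx"])/d["fx"],(v-d["cy"])/d["fy"],1.])
    return c+w*(z-c[2])/w[2]
def hsv(d): return cv2.cvtColor(d["image"],cv2.COLOR_BGR2HSV)
def blobs(m,amin,off=(0,0)):
    n,l,s,c=cv2.connectedComponentsWithStats(m.astype(np.uint8))
    return [(c[i]+off,s[i,4],(l==i)) for i in range(1,n) if s[i,4]>=amin]
def proj(d,X):
    p=d["R"]@np.asarray(X)+d["t"]; return np.array([d["fx"]*p[0]/p[2]+d["cx"],d["fy"]*p[1]/p[2]+d["cy"]])
E
cat > m.py <<'E'
import pickle,sys
from h import *
for n,lidroi,canroi in(("top",(360,250,425,315),(118,205,205,292)),("scene",(235,255,290,302),(365,125,432,182))):
    d=pickle.load(open(n+".pkl","rb")); H=hsv(d)
    blue=cv2.inRange(H,(100,120,60),(125,255,255))
    x0,y0,x1,y1=lidroi
    for c,a,l in blobs(blue[y0:y1,x0:x1]>0,300 ,(x0,y0)):
        ys,xs=np.nonzero(l); pts=np.stack([xs+x0,ys+y0],1)
        hull=cv2.convexHull(pts.astype(np.int32))[:,0]
        P=np.array([ray(d,p,.021)[:2] for p in hull],np.float32)
        print(n,"lid",cv2.fitEllipse(P*1000))
    S=H[...,1];V=H[...,2];hh=H[...,0]
    def show(m,roi,z,tag,amin=4):
        x0,y0,x1,y1=roi
        for c,a,l in blobs(m[y0:y1,x0:x1],amin,(x0,y0)): print(n,tag,c.round(1),a,ray(d,c,z)[:2].round(4))
    show((S<60)&(V>150),lidroi,.021,"lidwhite")
    show((V<50),lidroi,.053,"handle",20)
    show((S<60)&(V>190),canroi,.128,"white",4)
    show((hh>20)&(hh<35)&(S>150)&(V>130),canroi,.128,"yellow")
    show(((hh<6)|(hh>174))&(S>150)&(V>130),canroi,.128,"red")
d=pickle.load(open("top.pkl","rb"))["image"]
a=cv2.resize(d[230:420,340:520],None,fx=2.2,fy=2.2);b=cv2.resize(d[200:300,110:220],None,fx=3.5,fy=3.5)
o=np.zeros((420,790,3),np.uint8);o[:a.shape[0],:a.shape[1]]=a;o[:b.shape[0],400:400+b.shape[1]]=b
cv2.imwrite("pics/crop.png",o)
E
python3 m.py
```

```text
top lid ((447.4169616699219, -206.41702270507812), (95.44391632080078, 96.21356964111328), 171.1046142578125)
top lidwhite [400.8 264.2] 20 [ 0.4841 -0.2287]
top lidwhite [379.7 299.8] 22 [ 0.4117 -0.1855]
top handle [387.9 282.4] 45 [ 0.4444 -0.1971]
top white [146.6 220.7] 32 [0.5427 0.2523]
top white [153.5 247.1] 28 [0.4946 0.2362]
top white [186.2 258.6] 5 [0.475  0.1764]
top white [137.  264.8] 8 [0.4623 0.2631]
top white [172.7 275.6] 37 [0.4441 0.1984]
top white [162.2 278.5] 4 [0.4387 0.2165]
top yellow [165.1 217.4] 25 [0.5495 0.2194]
top yellow [173.9 242.6] 14 [0.5036 0.2003]
top yellow [154.2 279.9] 28 [0.436  0.2306]
top red [181.9 224.3] 23 [0.5373 0.1882]
top red [137.  271.5] 24 [0.4503 0.2621]
scene lid ((448.1536865234375, -206.5643768310547), (95.30265808105469, 97.56096649169922), 52.93601608276367)
scene lidwhite [266.4 292.4] 20 [ 0.4826 -0.2265]
scene handle [260.8 273.9] 130 [ 0.4554 -0.2125]
scene white [374.9 144.6] 19 [0.442  0.2013]
scene white [421.3 152. ] 22 [0.5409 0.2542]
scene white [404.1 154.8] 10 [0.5154 0.2201]
scene yellow [380.5 136. ] 10 [0.4342 0.2332]
scene yellow [416.  161.4] 14 [0.5492 0.2213]
scene red [392.8 131.9] 10 [0.4483 0.2642]
scene red [403.6 166.1] 17 [0.5362 0.1899]
```

View pics/crop.png

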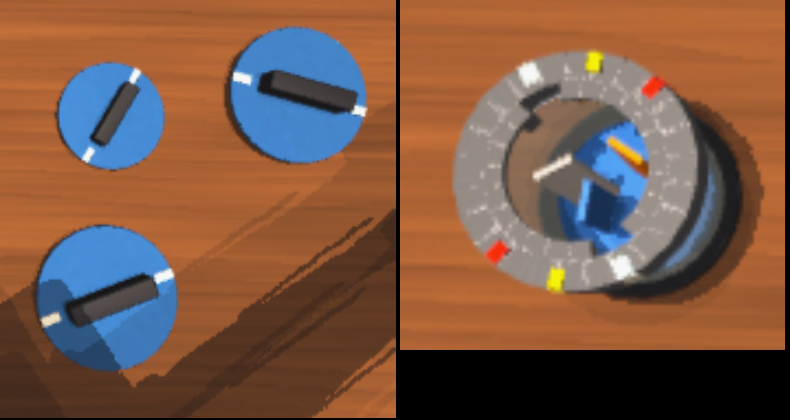

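Candidates in the top view were (390,282), (475,272) and (388,365). The crop confirms that (390,282) is the smallest lid, measuring about 96 mm across against 98 mm given.
- **Lid:** centre (0.448, -0.2065), yaw -30.8°.
- **Canister:** centre (0.4926, 0.226), yaw -5.75°. Mark spacing is 114 mm, as expected, and the slot yaw is 28.6°.

Moving over the lid.

Call:
play_rows(
  rows=[
    {"slide":[-0.3,0.28,0],"delta_rot":[0,0,0],"fingers":1},
    {"slide":[-0.3,0.28,0],"delta_rot":[0,0,0],"fingers":1},
    {"slide":[-0.3,0.28,0],"delta_rot":[0,0,0],"fingers":1},
    {"slide":[-0.3,0.28,0],"delta_rot":[0,0,0],"fingers":1},
    {"slide":[-0.3,0.28,0],"delta_rot":[0,0,0],"fingers":1},
    {"slide":[-0.3,0.28,0],"delta_rot":[0,0,0],"fingers":1},
    {"slide":[-0.3,0.28,0],"delta_rot":[0,0,0],"fingers":1},
    {"slide":[-0.28,0.27,0],"delta_rot":[0,0,0],"fingers":1},
  ],
  squeeze=45,
)

```text
time_s: 1.1
tcp_pos: [0.4481, -0.2054, 0.2266]
eef_rot: [-180.0, 0.0, -161.2]
contact_force: [1.3, 0.1, 0.8]
gripper_width: 0.0878
gripper_force: 0.0
```

Call:
play_rows(
  rows=[
    {"slide":[0,0,0],"delta_rot":[0,0,1],"fingers":1},
    {"slide":[0,0,0],"delta_rot":[0,0,1],"fingers":1},
    {"slide":[0,0,0],"delta_rot":[0,0,1],"fingers":1},
    {"slide":[0,0,0],"delta_rot":[0,0,1],"fingers":1},
    {"slide":[0,0,0],"delta_rot":[0,0,1],"fingers":1},
    {"slide":[0,0,0],"delta_rot":[0,0,1],"fingers":1},
    {"slide":[0,0,0],"delta_rot":[0,0,1],"fingers":1},
    {"slide":[0,0,0],"delta_rot":[0,0,1],"fingers":1},
  ],
)

```text
time_s: 2.1
tcp_pos: [0.4473, -0.2073, 0.2263]
eef_rot: [180.0, -0.0, 162.0]
contact_force: [0.7, 0.1, -0.0]
gripper_width: 0.0877
gripper_force: 0.0
```

Call:
play_rows(
  rows=[
    {"slide":[0,0,0.15],"delta_rot":[0,0,1],"fingers":1},
    {"slide":[0,0,0.15],"delta_rot":[0,0,1],"fingers":1},
    {"slide":[0,0,0.15],"delta_rot":[0,0,0.8],"fingers":1},
    {"slide":[0,0,0.1],"delta_rot":[0,0,0],"fingers":1},
    {"slide":[0,0,0],"delta_rot":[0,0,0],"fingers":1},
  ],
)

```text
time_s: 2.72
tcp_pos: [0.4469, -0.2074, 0.1431]
eef_rot: [-179.9, -0.1, 149.4]
contact_force: [1.0, -0.3, 0.1]
gripper_width: 0.0873
gripper_force: 0.0
```

Call:
play_rows(
  rows=[
    {"slide":[0,0,0.2],"delta_rot":[0,0,0],"fingers":1},
    {"slide":[0,0,0.2],"delta_rot":[0,0,0],"fingers":1},
    {"slide":[0,0,0.15],"delta_rot":[0,0,0],"fingers":1},
    {"slide":[0,0,0.1],"delta_rot":[0,0,0],"fingers":1},
    {"slide":[0,0,0.08],"delta_rot":[0,0,0],"fingers":1},
    {"slide":[0,0,0.04],"delta_rot":[0,0,0],"fingers":1},
    {"slide":[0,0,0],"delta_rot":[0,0,0],"fingers":1},
  ],
)

```text
time_s: 3.6
tcp_pos: [0.4477, -0.2075, 0.0286]
eef_rot: [-180.0, 0.0, 149.3]
contact_force: [0.4, -0.8, 0.5]
gripper_width: 0.0879
gripper_force: 0.0
```

Call:
play_rows(
  rows=[
    {"slide":[0,0,0],"delta_rot":[0,0,0],"fingers":-1},
    {"slide":[0,0,0],"delta_rot":[0,0,0],"fingers":-1},
    {"slide":[0,0,0],"delta_rot":[0,0,0],"fingers":-1},
    {"slide":[0,0,0],"delta_rot":[0,0,0],"fingers":-1},
    {"slide":[0,0,0],"delta_rot":[0,0,0],"fingers":-1},
    {"slide":[0,0,0],"delta_rot":[0,0,0],"fingers":-1},
    {"slide":[0,0,0],"delta_rot":[0,0,0],"fingers":-1},
    {"slide":[0,0,0],"delta_rot":[0,0,0],"fingers":-1},
  ],
)

```text
time_s: 4.6
tcp_pos: [0.4476, -0.2074, 0.0285]
eef_rot: [-180.0, -0.0, 149.3]
contact_force: [0.9, -0.5, -1.5]
gripper_width: 0.0136
gripper_force: 45.1
```

Call:
play_rows(
  rows=[
    {"slide":[0,0,-0.1],"delta_rot":[0,0,0],"fingers":-1},
    {"slide":[0,0,-0.3],"delta_rot":[0,0,0],"fingers":-1},
    {"slide":[0,0,-0.35],"delta_rot":[0,0,-0.6],"fingers":-1},
    {"slide":[0,0,-0.35],"delta_rot":[0,0,-0.9],"fingers":-1},
    {"slide":[0,0,-0.1],"delta_rot":[0,0,-0.9],"fingers":-1},
    {"slide":[0,0,0],"delta_rot":[0,0,-0.9],"fingers":-1},
    {"slide":[0,0,0],"delta_rot":[0,0,-0.9],"fingers":-1},
    {"slide":[0,0,0],"delta_rot":[0,0,-0.9],"fingers":-1},
  ],
)

```text
time_s: 5.6
tcp_pos: [0.4471, -0.2072, 0.2081]
eef_rot: [180.0, -0.0, 172.8]
contact_force: [0.1, 0.6, -1.4]
gripper_width: 0.0137
gripper_force: 45.0
```

Call:
play_rows(
  rows=[
    {"slide":[0,0,0],"delta_rot":[0,0,-0.9],"fingers":-1},
    {"slide":[0,0,0],"delta_rot":[0,0,-0.9],"fingers":-1},
    {"slide":[0,0,0],"delta_rot":[0,0,-0.9],"fingers":-1},
    {"slide":[0,0,0],"delta_rot":[0,0,-0.9],"fingers":-1},
    {"slide":[0,0,0],"delta_rot":[0,0,-0.9],"fingers":-1},
    {"slide":[0,0,0],"delta_rot":[0,0,-0.9],"fingers":-1},
    {"slide":[0,0,0],"delta_rot":[0,0,-0.9],"fingers":-1},
    {"slide":[0,0,0],"delta_rot":[0,0,-0.7],"fingers":-1},
  ],
)

```text
time_s: 6.6
tcp_pos: [0.4471, -0.2072, 0.208]
eef_rot: [179.9, -0.0, -155.2]
contact_force: [0.4, 1.0, -2.4]
gripper_width: 0.0139
gripper_force: 45.0
```

Call:
play_rows(
  rows=[
    {"slide":[-0.1,0.16,0],"delta_rot":[0,0,0],"fingers":-1},
    {"slide":[-0.2,0.34,0],"delta_rot":[0,0,0],"fingers":-1},
    {"slide":[-0.2,0.34,0],"delta_rot":[0,0,0],"fingers":-1},
    {"slide":[-0.2,0.34,0],"delta_rot":[0,0,0],"fingers":-1},
    {"slide":[-0.2,0.34,0],"delta_rot":[0,0,0],"fingers":-1},
    {"slide":[-0.2,0.34,0],"delta_rot":[0,0,0],"fingers":-1},
    {"slide":[-0.2,0.34,0],"delta_rot":[0,0,0],"fingers":-1},
    {"slide":[-0.19,0.3,0],"delta_rot":[0,0,0],"fingers":-1},
  ],
)

```text
time_s: 7.6
tcp_pos: [0.493, 0.2287, 0.2082]
eef_rot: [180.0, -0.0, -155.2]
contact_force: [1.6, -0.8, -1.8]
gripper_width: 0.0138
gripper_force: 45.0
```

Call:
play_rows(
  rows=[
    {"slide":[0,0,0],"delta_rot":[0,0,-0.4],"fingers":-1},
    {"slide":[0,0,0],"delta_rot":[0,0,-0.4],"fingers":-1},
    {"slide":[0,0,0],"delta_rot":[0,0,0],"fingers":-1},
  ],
)

```text
time_s: 7.98
tcp_pos: [0.4933, 0.2257, 0.2084]
eef_rot: [-180.0, -0.0, -151.6]
contact_force: [-0.7, -0.1, -2.6]
gripper_width: 0.014
gripper_force: 45.0
```

```bash
python3 - <<'E'
from plant import r
import cv2,numpy as np,pickle
from h import *
im={}
for n in("scene","top"):
    d=r.capture(n); pickle.dump(d,open(n+"1.pkl","wb")); im[n]=d["image"]
s=r.get_state();print(s["tcp_pos"],s["eef_rot"],s["contact_force"])
a=cv2.resize(im["scene"][80:220,330:470],(400,400));b=cv2.resize(im["top"][170:310,90:230],(400,400))
cv2.imwrite("pics/over.png",np.hstack([a,b]))
E
```

```text
[0.49360463 0.22574447 0.20873527] [ 1.79992235e+02  1.03208071e-02 -1.51687137e+02] [-0.29595608  0.12007198 -2.11194696]
```

View pics/over.png

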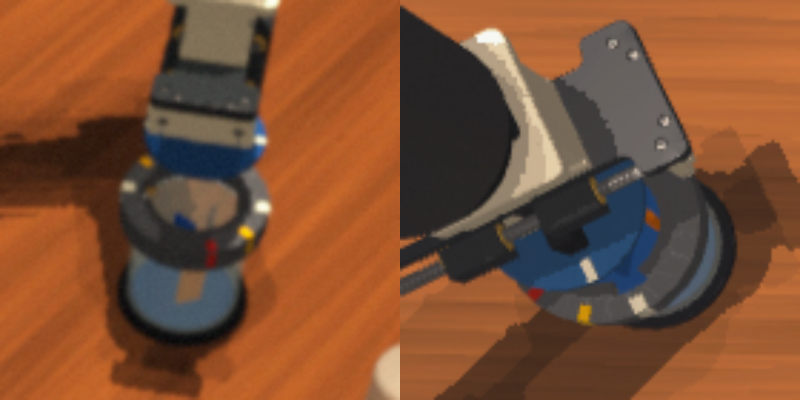

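The picture shows the lid held level above the collar. Its white line is at about (421,129) in the scene view and (156,264) in the top view. I'll compare both with the expected pose.

```bash
python3 - <<'E'
import pickle
from h import *
c=np.array([.4936,.2257]);y=np.deg2rad(28.3);u=np.array([np.cos(y),np.sin(y)])
for n,roi,sg in(("scene",(408,120,430,140),1),("top",(145,255,165,272),-1)):
    d=pickle.load(open(n+"1.pkl","rb"));H=hsv(d);x0,y0,x1,y1=roi
    m=((H[...,1]<90)&(H[...,2]>140))[y0:y1,x0:x1]
    for p,a,l in blobs(m,4,(x0,y0)):
        X=ray(d,p,.201)[:2];e=X-c;print(n,p.round(1),a,X.round(4),"along",(e@u).round(4),"yaw",np.rad2deg(np.arctan2(*(sg*e)[::-1])).round(1))
    # canister marks again
    if n=="scene":
        x0,y0,x1,y1=365,125,432,182;hh,S,V=H[...,0],H[...,1],H[...,2]
        for t,mm in(("w",(S<90)&(V>150)),("y",(hh>18)&(hh<35)&(S>150)&(V>110))):
            for p,a,l in blobs(mm[y0:y1,x0:x1],4,(x0,y0)):print(t,p.round(1),a,ray(d,p,.128)[:2].round(4))
E
```

```text
scene [420.6 128.4] 15 [0.5302 0.2502] along 0.0438 yaw 33.8
w [420.6 128.4] 15 [0.4927 0.3187]
w [374.5 144.8] 10 [0.4417 0.2001]
w [421.3 152. ] 24 [0.5409 0.2543]
y [380.9 136.3] 7 [0.4355 0.233 ]
y [416.  161.1] 18 [0.5488 0.2219]
top [155.6 264.2] 25 [0.4567 0.2065] along -0.0416 yaw 27.5
```

Call:
play_rows(
  rows=[
    {"slide":[0.007,-0.005,0.08],"delta_rot":[0,0,0],"fingers":-1},
    {"slide":[0,0,0.1],"delta_rot":[0,0,0],"fingers":-1},
    {"slide":[0,0,0.08],"delta_rot":[0,0,0],"fingers":-1},
    {"slide":[0,0,0.05],"delta_rot":[0,0,0],"fingers":-1},
    {"slide":[0,0,0.02],"delta_rot":[0,0,0],"fingers":-1},
    {"slide":[0,0,0],"delta_rot":[0,0,0],"fingers":-1},
  ],
)

```text
time_s: 8.82
tcp_pos: [0.4932, 0.2256, 0.159]
eef_rot: [-180.0, -0.0, -151.6]
contact_force: [-0.3, -0.5, -1.5]
gripper_width: 0.0137
gripper_force: 45.0
```

Call:
play_rows(
  rows=[
    {"slide":[0,0,0.01],"delta_rot":[0,0,0],"fingers":-1},
    {"slide":[0,0,0.01],"delta_rot":[0,0,0],"fingers":-1},
    {"slide":[0,0,0.01],"delta_rot":[0,0,0],"fingers":-1},
    {"slide":[0,0,0],"delta_rot":[0,0,0],"fingers":-1},
  ],
)

```text
time_s: 9.32
tcp_pos: [0.493, 0.2255, 0.1545]
eef_rot: [-180.0, -0.0, -151.6]
contact_force: [0.4, 0.4, -2.5]
gripper_width: 0.0136
gripper_force: 45.0
```

Call:
play_rows(
  rows=[
    {"slide":[0,0,0.012],"delta_rot":[0,0,0],"fingers":-1},
    {"slide":[0,0,0.012],"delta_rot":[0,0,0],"fingers":-1},
    {"slide":[0,0,0],"delta_rot":[0,0,0],"fingers":-1},
  ],
)

```text
time_s: 9.7
tcp_pos: [0.4929, 0.2254, 0.1507]
eef_rot: [-180.0, -0.0, -151.6]
contact_force: [-0.8, 0.5, -2.8]
gripper_width: 0.0135
gripper_force: 45.0
```

Lugs are in the slots with no contact force; continuing down.

Call:
play_rows(
  rows=[
    {"slide":[0,0,0.015],"delta_rot":[0,0,0],"fingers":-1},
    {"slide":[0,0,0.015],"delta_rot":[0,0,0],"fingers":-1},
    {"slide":[0,0,0.015],"delta_rot":[0,0,0],"fingers":-1},
    {"slide":[0,0,0],"delta_rot":[0,0,0],"fingers":-1},
  ],
)

```text
time_s: 10.2
tcp_pos: [0.493, 0.2255, 0.144]
eef_rot: [-180.0, -0.0, -151.6]
contact_force: [0.3, -0.3, -2.3]
gripper_width: 0.0136
gripper_force: 45.0
```

Call:
play_rows(
  rows=[
    {"slide":[0,0,0.01],"delta_rot":[0,0,0],"fingers":-1},
    {"slide":[0,0,0],"delta_rot":[0,0,0],"fingers":-1},
  ],
)

```text
time_s: 10.45
tcp_pos: [0.493, 0.2255, 0.1426]
eef_rot: [180.0, -0.0, -151.6]
contact_force: [0.1, -0.9, -2.1]
gripper_width: 0.0135
gripper_force: 45.0
```

Call:
play_rows(
  rows=[
    {"slide":[0,0,0.006],"delta_rot":[0,0,0],"fingers":-1},
    {"slide":[0,0,0],"delta_rot":[0,0,0],"fingers":-1},
  ],
)

```text
time_s: 10.7
tcp_pos: [0.4931, 0.2255, 0.1418]
eef_rot: [-180.0, -0.0, -151.6]
contact_force: [0.6, 0.2, -1.7]
gripper_width: 0.0139
gripper_force: 45.0
```

Call:
play_rows(
  rows=[
    {"slide":[0,0,0.004],"delta_rot":[0,0,0],"fingers":-1},
    {"slide":[0,0,0],"delta_rot":[0,0,0],"fingers":-1},
  ],
)

```text
time_s: 10.95
tcp_pos: [0.4931, 0.2256, 0.1416]
eef_rot: [-180.0, 0.0, -151.6]
contact_force: [-1.8, -0.6, 1.5]
gripper_width: 0.0133
gripper_force: 45.0
```

Contact came at z = 0.1416 against 0.1415 predicted, so the lid is seated with light contact. Now the twist.

Call:
play_rows(
  rows=[
    {"slide":[0,0,0],"delta_rot":[0,0,0.4],"fingers":-1},
    {"slide":[0,0,0],"delta_rot":[0,0,0.5],"fingers":-1},
    {"slide":[0,0,0],"delta_rot":[0,0,0.5],"fingers":-1},
    {"slide":[0,0,0],"delta_rot":[0,0,0.5],"fingers":-1},
    {"slide":[0,0,0],"delta_rot":[0,0,0.5],"fingers":-1},
    {"slide":[0,0,0],"delta_rot":[0,0,0],"fingers":-1},
  ],
)

```text
time_s: 11.7
tcp_pos: [0.4936, 0.2255, 0.1416]
eef_rot: [-180.0, 0.1, -162.6]
contact_force: [0.9, -2.1, 2.1]
gripper_width: 0.0138
gripper_force: 45.0
```

```bash
python3 -c "
from plant import r
s=r.get_state();print(s['moment'],s['contact_force'],s['tcp_pos'],s['eef_rot'])"
```

```text
[-0.68237228 -0.39058003  0.00639066] [ 0.85464941 -2.13954952  2.1055316 ] [0.49356489 0.22549379 0.14156733] [-1.79987924e+02  5.10966598e-02 -1.62625776e+02]
```

Call:
play_rows(
  rows=[
    {"slide":[0,0,0],"delta_rot":[0,0,0.5],"fingers":-1},
    {"slide":[0,0,0],"delta_rot":[0,0,0.5],"fingers":-1},
    {"slide":[0,0,0],"delta_rot":[0,0,0.5],"fingers":-1},
    {"slide":[0,0,0],"delta_rot":[0,0,0.5],"fingers":-1},
    {"slide":[0,0,0],"delta_rot":[0,0,0.5],"fingers":-1},
    {"slide":[0,0,0],"delta_rot":[0,0,0.5],"fingers":-1},
    {"slide":[0,0,0],"delta_rot":[0,0,0.5],"fingers":-1},
    {"slide":[0,0,0],"delta_rot":[0,0,0],"fingers":-1},
  ],
)

```text
time_s: 12.7
tcp_pos: [0.4933, 0.2251, 0.1415]
eef_rot: [-180.0, 0.0, -178.6]
contact_force: [1.4, -4.6, 3.6]
gripper_width: 0.0138
gripper_force: 45.0
```

Call:
play_rows(
  rows=[
    {"slide":[0,0,0],"delta_rot":[0,0,0.5],"fingers":-1},
    {"slide":[0,0,0],"delta_rot":[0,0,0.5],"fingers":-1},
    {"slide":[0,0,0],"delta_rot":[0,0,0.5],"fingers":-1},
    {"slide":[0,0,0],"delta_rot":[0,0,0],"fingers":-1},
    {"slide":[0,0,0],"delta_rot":[0,0,0],"fingers":-1},
  ],
)

```text
time_s: 13.32
tcp_pos: [0.4932, 0.2252, 0.1415]
eef_rot: [-180.0, 0.0, 174.6]
contact_force: [0.2, -5.1, 5.7]
gripper_width: 0.0138
gripper_force: 45.0
```

```bash
python3 - <<'E'
from plant import r
import cv2,numpy as np,pickle
im={}
for n in("scene","top"):
    d=r.capture(n); pickle.dump(d,open(n+"2.pkl","wb")); im[n]=d["image"]
s=r.get_state();print(s['moment'],s['contact_force'],s['tcp_pos'],s['eef_rot'],s['qd'])
a=cv2.resize(im["scene"][100:200,350:450],(400,400));b=cv2.resize(im["top"][190:310,100:220],(400,400))
cv2.imwrite("pics/end.png",np.hstack([a,b]))
E
```

```text
[-1.81907451 -0.14826682  0.10576426] [ 0.60904984 -4.52551683  5.05162296] [0.49327799 0.22516354 0.14154801] [-1.79976476e+02  2.23287431e-02  1.74585510e+02] [-0.02300879  0.01545842  0.0330633   0.03860767 -0.01683667  0.08102829]
```

View pics/end.png

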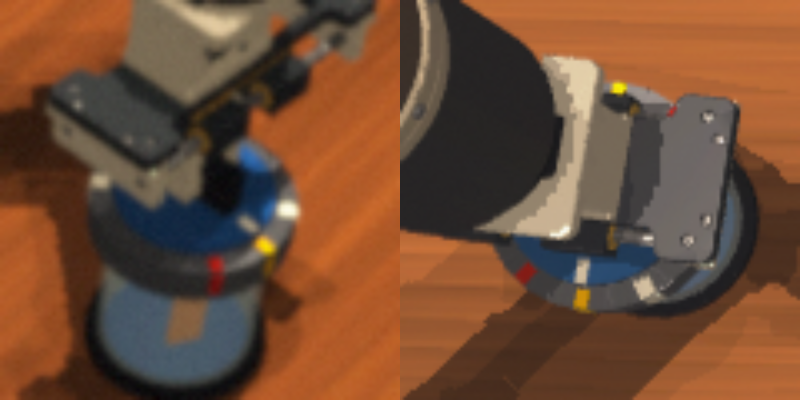

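Both views show the lid's white lines at the yellow marks: (250,225) beside yellow (265,245) in the scene half, and (582,270) above yellow (582,298) in the top half. The lid is seated, the spring moment is about 0.11 N m, and the arm is at rest.

```bash
python3 -c "
from plant import r
print(r.close_job())"
```

```text
the job is handed in; nothing more can be done
None
```

I handed the job in with the lid seated, turned to the yellow vent marks and still gripped at 45 N; the hand-in gave no verdict, but measured forces stayed under 10 N, it took about 13 s, and I saw no contact with the barber's things.

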